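# Shut the gas cock that was left open

## Robot

A 6-joint arm with a two-finger parallel gripper is mounted at the origin on a cart in front of the work surface, level with it; the furniture and walls round the work are solid. World frame = base frame: x ahead of the robot, y to its left, z up, the work surface at z = 0. Lengths are in m, angles in rad, forces in N, time in s.
With the tool pointing down it reaches from about 0.25 to 0.775 m from the base axis. Payload 4 kg.
Tool frame: the origin (TCP) lies midway between the tips of the shut fingers; the grasp point (between the pads) lies 19 mm behind it (robot.pinch_z is the distance from the TCP to the grasp point, in m); x points along the fingers, y is the direction in which the jaws open and shut, and the axes are right-handed (so a half turn about x gives the same grasp; the last joint's range is limited). The gripper opens to 94 mm and grips with 3 to 60 N. Pads are 16 mm wide; open, the fingers measure 119 mm over their backs; the gripper's body (75 mm by 177 mm) begins 78 mm behind the grasp point.
Start: joints at [-1.338, 0.087, 1.371, -0, 1.684, -0.103], TCP at [0.181, -0.519, 0.206] pointing down, gripper open.
Joint ranges: [-3.1, 3.1], [-0.76, 2.03], [0.27, 2.55], [-1.08, 4.22], [0.17, 2.65], [-2.57, 2.57]. Speed limits (rad/s): [2.79, 2.79, 3.14, 3.14, 3.14, 3.14].

## Interface

Orientations are given as [roll, pitch, yaw] about the fixed x, y, z axes, in that order (R = Rz(yaw) Ry(pitch) Rx(roll)).
In Python, from bench import robot, imaging gives the robot as it stands. The module is installed in compiled form; this text tells all that it offers.
- The arm moves only by the tool drive_tool, never from a script. Its argument "commands" is a list that holds one entry, the list of rows, each a list of 4 numbers: the shift along the tool's x, y, z as a fraction of full scale, then the turn about the tool's x as a fraction of full scale. A call has 1 to 20 rows; each row shifts and turns the commanded pose from where the row before left it, along the tool's axes as they then stand; what a row does not reach is not made up. Full scale, the value 1, is 0.25 m for a shift and 360 degrees for a turn. A row lasts 1/10 s, in which the tool goes at most 50 mm and 8.59 degrees, less where a joint would pass 70% of its speed; a pose out of reach is approached as far as the arm can. A call with a number of a shift or a turn outside -1 to 1 is refused whole. A call with a gripper value outside its range is refused whole. "grip" is the opening, from 0 (shut) to 1 (fully open), set as the call begins (left out, the last holds). The fingers move at their own pace and stop on an object; the grip force is fixed at half the most. Time passes only in rows, so rows that do not move let the fingers close. It gives the time, the measured TCP pose, the force and the opening at its end, in the units of the state.
- robot.get_obs(): the state, without advancing time (a new reading comes with each control period).
- imaging.snapshot(name): name is "scene" or "top"; returns a dict with "pixels" (480x640x3 uint8, red, green, blue), "z_map" (480x640 float32, m along the optical axis (not along the pixel's ray), 0 where there is no reading), "mtx" (3x3 intrinsics, pixels), "k1" (the pictures are not rectified: a ray, as slopes to the right and down, at radius r is drawn at 1 + k1 r^2 times it, then the intrinsics apply), "extrinsics" (4x4, takes a point from world to camera coordinates). Camera axes: x right, y up, looking along -z (the intrinsics and any distortion apply to the point x, -y, -z); pixel columns grow to the right and rows downward; lengths in m; the calibration is good to about 2 mm. A picture is of the moment at which its call begins.
- robot.close_job(): hands the job in, once; it reports no verdict.
The state is a dict: "time": time; "joint_positions": joint angles; "qvel": joint speeds; "joint_torque": joint torques, N m; "tool_pos": TCP position; "ee_rot": TCP orientation; "wrist_force": force on the tool from outside, world axes, zero at the start; "wrist_torque": the same for the moment, N m; "width": finger opening in m.
Only numpy, scipy, OpenCV 4.12 (cv2) and the standard library are available. Lean on these libraries where they do the work, as an engineer would, in place of code of your own. Each camera call takes 0.05 s, during which the arm holds its last target.

## Task

One of the three gas cocks on the bench manifold has been left open: its lever does not stand across its hose outlet like the levers of the other two. Turn that lever back until it is fully shut against its stop, leave the other two cocks shut, and let go.

Things in the scene. Friction and masses are not known exactly. Their poses are not given: they have to be found in the camera images.
- lever_1 (a joint): Lever of the brass cock left open, any of three alike in a row. Value in rad: 0 = shut (hard stop), lever along the rail, square to its hose outlet, pointing left as the robot sees it; 1.57 = fully open (hard stop), lever along the outlet, towards the robot. Turning clockwise from above shuts it. Starts at 1.0 to 1.55; needs about 3 N at the grip point and stays where it is left.
- grip_1 (a point): Grip point on that lever, 116 mm above the worktop: middle of a level dark steel bar 11 mm wide, 14 mm high, that reaches 69 mm out one side of its vertical stem; 45 mm out from the stem's axis. x axis along the bar, outward from the stem; z up. At least 40 mm free on both sides of the bar, 14 mm below it; nothing near stands higher.
- lever_2 (a joint): Lever of another of the three cocks, same size and joint values; starts shut at 0 and must stay shut. The cocks stand 140 mm apart on an aluminium rail 380 x 60 mm fixed to the worktop; their outlets all face the robot, square to the rail.
- lever_3 (a joint): Lever of the remaining cock, same size and joint values; starts shut at 0 and must stay shut.

How it is judged:
By the outcome, as a careful person would: the job done as asked, in the order asked, and still so for the second after the job is handed in, with the robot touching nothing.
It also fails if it takes over 29 s, if anything falls off the work surface, if the arm or the gripper's body presses on something with over 40 N, if the wrist force passes 120 N, or if a joint passes its speed limit or range.

## Working session

There is one attempt and no reset: what is moved stays moved. The work goes in short steps, Python scripts to look and compute and a tool call to move; the robot and the scene stay as the last step left them, time stands still between calls to the robot, and variables do not carry over. Pictures are saved under pics/ and viewed, and the job is handed in when it is done.

Besides the shell and the picture viewer there is one more tool, called after "Emit:" as name(argument=value, ...), one argument or row to a line, values as JSON. drive_tool: Moves the arm, as the interface text tells. Shift numbers are shares of 0.25 m and turn numbers shares of 360 degrees, none past 1 either way. Its arguments: {"type":"object","properties":{"commands":{"type":"array","items":{"type":"array","items":{"type":"array","items":{"type":"number","minimum":-1,"maximum":1}}}},"grip":{"type":"number"}},"required":["commands"]}

```bash
mkdir -p pics; python3 - <<'E'
from bench import robot, imaging
import cv2,numpy as np,pickle
o=robot.get_obs();print({k:np.round(v,3) for k,v in o.items()})
for n in("scene","top"):
    s=imaging.snapshot(n);pickle.dump(s,open(n+".pkl","wb"))
    cv2.imwrite(f"pics/{n}0.png",s["pixels"][:,:,::-1]);print(n,s["mtx"],s["k1"],np.round(s["extrinsics"],3))
E
```

```text
{'time': np.float64(0.0), 'joint_positions': array([-1.338,  0.088,  1.372,  0.   ,  1.684, -0.103]), 'qvel': array([-0.001, -0.   , -0.   , -0.001,  0.001,  0.001]), 'joint_torque': array([-1.0000e-03, -3.4019e+01, -3.0242e+01,  7.2000e-02,  3.3000e-02,
       -0.0000e+00]), 'tool_pos': array([ 0.181, -0.519,  0.204]), 'ee_rot': array([-1.674,  1.569,  1.803]), 'wrist_force': array([0.331, 0.559, 0.247]), 'wrist_torque': array([ 0.007,  0.012, -0.046]), 'width': np.float64(0.094)}
scene [[565.42099095   0.         312.11838688]
 [  0.         565.42099095 244.43597813]
 [  0.           0.           1.        ]] 0.008581730546456102 [[ 0.878 -0.478 -0.015 -0.413]
 [ 0.364  0.647  0.669 -0.371]
 [-0.31  -0.593  0.743 -0.74 ]
 [ 0.     0.     0.     1.   ]]
top [[496.57761472   0.         319.56218648]
 [  0.         496.57761472 238.35590816]
 [  0.           0.           1.        ]] -0.0029927001869195623 [[ 0.015 -1.    -0.013  0.11 ]
 [ 0.995  0.014  0.1   -0.581]
 [-0.1   -0.015  0.995 -0.959]
 [ 0.     0.     0.     1.   ]]
```

View pics/scene0.png

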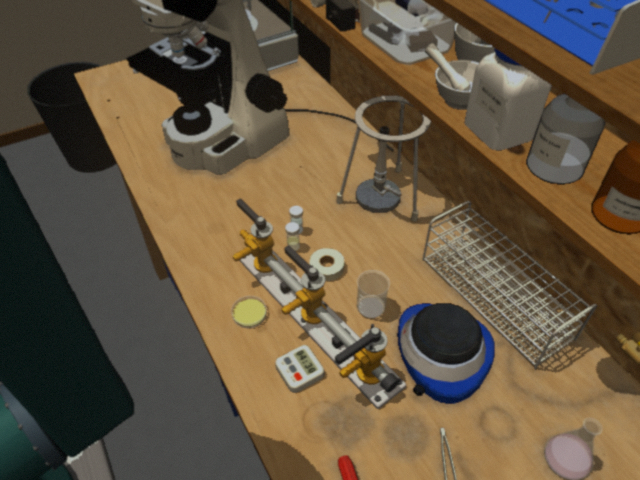

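View pics/top0.png

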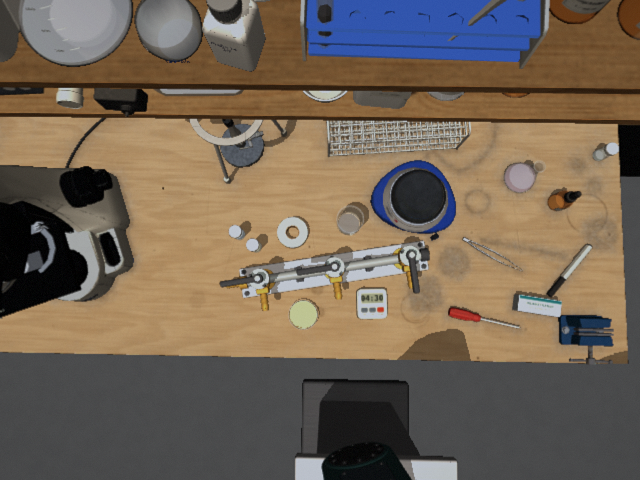

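The cock at the right end (stem near (411,255) in the top view) is open: its lever points down to about (417,290), towards the robot. The other two levers point left. Next I'll measure it.

```bash
cat > h.py <<'E'
import numpy as np,cv2,pickle
def ray(s,uv):
    K=s["mtx"];d=np.array([s["k1"],0,0,0,0.])
    n=cv2.undistortPoints(np.array(uv,float).reshape(-1,1,2),K,d).reshape(-1,2)
    E=s["extrinsics"];R=E[:3,:3];t=E[:3,3]
    D=np.c_[n[:,0],-n[:,1],-np.ones(len(n))]@R   # world dirs per unit depth
    return -R.T@t,D
def onz(s,uv,z):
    c,D=ray(s,uv);return c+D*((z-c[2])/D[:,2])[:,None]
def pts(s):
    v,u=np.mgrid[0:480,0:640];c,D=ray(s,np.c_[u.ravel(),v.ravel()])
    return (c+D*s["z_map"].reshape(-1,1)).reshape(480,640,3)
E
python3 - <<'E'
from h import *
for n in("top","scene"):
    s=pickle.load(open(n+".pkl","rb"));P=pts(s)
    px=s["pixels"].astype(int)
    m=((P[...,2]>.105)&(P[...,2]<.14)&(px.max(2)<110)&(px.max(2)-px.min(2)<30)&(P[...,0]>.2)&(P[...,0]<.62)&(abs(P[...,1])<.45)).astype(np.uint8)
    k,l,st,c=cv2.connectedComponentsWithStats(m)
    for i in range(1,k):
        if st[i,4]<60: continue
        v,u=np.nonzero(l==i);Q=onz(s,np.c_[u,v],.123)
        r=cv2.minAreaRect(Q[:,:2].astype(np.float32)*1000)
        mu=Q[:,:2].mean(0);w=np.linalg.svd(Q[:,:2]-mu,full_matrices=False)[2][0]
        t=(Q[:,:2]-mu)@w
        print(n,st[i],np.round(c[i]),"z",np.median(P[v,u,2]).round(4),"ends",(mu+w*t.min()).round(4),(mu+w*t.max()).round(4),np.round(r[1],1))
    cv2.imwrite(f"pics/m_{n}.png",cv2.resize(np.hstack([m*255]),None,fx=1,fy=1))
    for (a,b) in ({"top":[(260,278),(334,266),(411,255)],"scene":[(375,340),(313,283),(262,226)]}[n]): print(P[b,a].round(3))
s=pickle.load(open("top.pkl","rb"))
cv2.imwrite("pics/topz.png",cv2.resize(s["pixels"][225:325,210:450,::-1],None,fx=3.3,fy=3.3,interpolation=cv2.INTER_CUBIC))
s=pickle.load(open("scene.pkl","rb"))
cv2.imwrite("pics/scz.png",cv2.resize(s["pixels"][190:410,220:420,::-1],None,fx=2.7,fy=2.7,interpolation=cv2.INTER_CUBIC))
E
```

```text
top [406 250  14  43 272] [413. 271.] z 0.1219 ends [ 0.5515 -0.0457] [ 0.4762 -0.0575] [76.2 18.3]
top [297 262  43  13 259] [317. 269.] z 0.122 ends [0.5086 0.1568] [0.5221 0.0814] [17.9 76.3]
top [220 273  43  14 248] [241. 280.] z 0.1219 ends [0.4856 0.2942] [0.4994 0.2187] [16.4 76.5]
top [334 442  50  13 202] [357. 447.] z 0.1283 ends [0.2005 0.0871] [0.2187 0.0025] [10.3 86.5]
[0.497 0.223 0.119]
[0.521 0.09  0.126]
[ 0.542 -0.047  0.124]
scene [237 199  32  37 277] [252. 216.] z 0.1212 ends [0.4864 0.2906] [0.4938 0.1997] [92.4 25. ]
scene [285 245  37  44 365] [303. 265.] z 0.1212 ends [0.5105 0.1542] [0.5167 0.0642] [91.7 26. ]
scene [335 325  48  40 534] [359. 346.] z 0.1217 ends [ 0.5521 -0.0532] [ 0.4734 -0.0626] [79.4 28.4]
[ 0.541 -0.057  0.116]
[0.518 0.082 0.103]
[0.497 0.219 0.117]
```

View pics/topz.png

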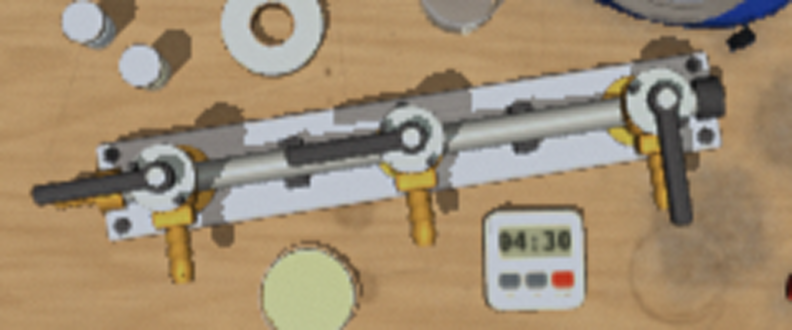

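View pics/scz.png

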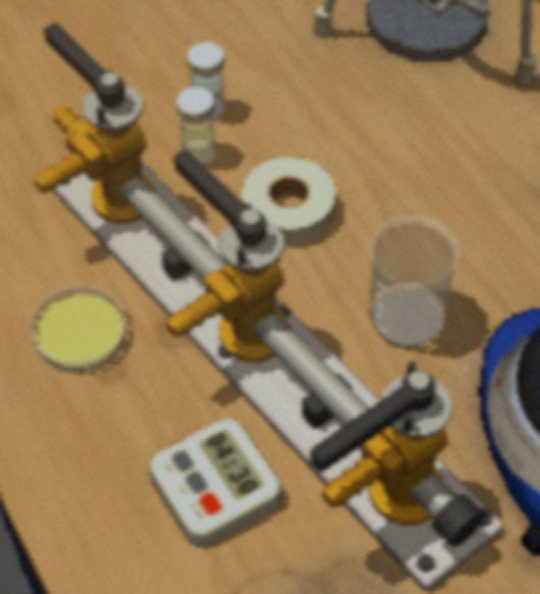

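Each measured point fits what it must be. Bar tops are at z 0.122 (0.123 expected), the axes are 138–139 mm apart, and the open axis is at about (0.544, -0.047). The lever points along 189° and shut is about 100°. I'll push it round with shut fingers. First I turn the tool and move it to hover beside the bar.

Emit:
drive_tool(
  commands=[
    [[0,0,0,-0.0222],[0,0,0,-0.0222],[0,0,0,-0.0222],[0,0,0,-0.0222],[0,0,0,-0.0222],[0,0,0,-0.0222],[0,0,0,-0.0222],[0,0,0,-0.0222],[0,0,0,-0.0222],[0,0,0,-0.0222],[0,0,0,0]],
  ],
  grip=0,
)

```text
time: 1.2
tool_pos: [0.1811, -0.519, 0.2049]
ee_rot: [-3.058, 1.57, 1.814]
wrist_force: [-0.3, 0.1, -0.2]
width: 0.0096
```

Emit:
drive_tool(
  commands=[
    [[0,0.0778,-0.0756,0],[0,0.0778,-0.0756,0],[0,0.0778,-0.0756,0],[0,0.0778,-0.0756,0],[0,0.0778,-0.0756,0],[0,0.0778,-0.0756,0],[0,0.0778,-0.0756,0],[0,0.0778,-0.0756,0],[0,0.0778,-0.0756,0],[0,0.0778,-0.0756,0],[0,0.0778,-0.0756,0],[0,0.0778,-0.0756,0],[0,0.0778,-0.0756,0],[0,0.0778,-0.0756,0],[0,0.0778,-0.0756,0],[0,0.0778,-0.0756,0],[0,0.0778,-0.0756,0],[0,0.0778,-0.0756,0],[0,0.0778,-0.0756,0],[0,0.0778,-0.0756,0]],
  ],
)

```text
time: 3.2
tool_pos: [0.5055, -0.0831, 0.2051]
ee_rot: [-1.815, 1.57, 3.054]
wrist_force: [0.9, -0.6, 0.2]
width: 0.0007
```

```bash
cat > st.py <<'E'
from h import *
from bench import robot
from scipy.spatial.transform import Rotation as Ro
def st():
    o=robot.get_obs();R=Ro.from_euler('xyz',o["ee_rot"]).as_matrix();p=o["tool_pos"]
    A=np.array([.5444,-.0468]);d=p[:2]-A
    print("t",o["time"].round(2),"p",p.round(4),"x",R[:,0].round(3),"phi",np.degrees(np.arctan2(R[1,1],R[0,1])).round(1),"w",o["width"].round(3),"F",o["wrist_force"].round(1))
    print("r in tool y,z mm",(d@R[:2,1]*1000).round(1),(d@R[:2,2]*1000).round(1),"q",o["joint_positions"].round(2))
st()
E
python3 st.py; python3 - <<'E'
from h import *; from bench import imaging
s=imaging.snapshot("scene");cv2.imwrite("pics/s1.png",s["pixels"][:,:,::-1])
E
```

```text
Traceback (most recent call last):
  File "st.py", line 9, in <module>
    st()
    ~~^^
  File "st.py", line 7, in st
    print("t",o["time"].round(2),"p",p.round(4),"x",R[:,0].round(3),"phi",np.degrees(np.arctan2(R[1,1],R[0,1])).round(1),"w",o["width"].round(3),"F",o["wrist_force"].round(1))
              ^^^^^^^^^^^^^^^
AttributeError: 'float' object has no attribute 'round'
```

View pics/s1.png

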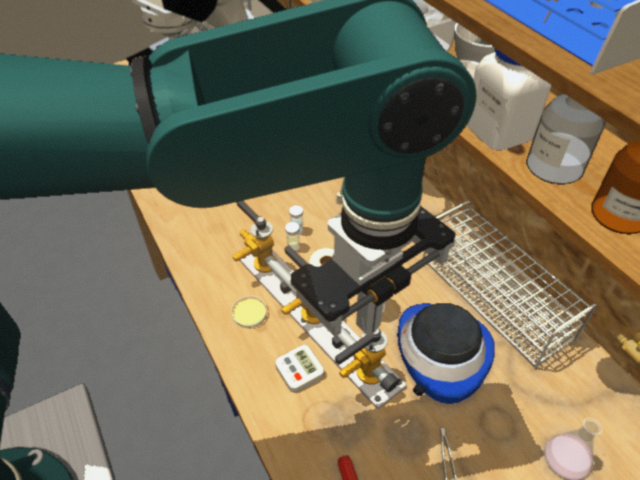

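The shut fingers hover above and beside the lever (around (368,330)), clear of it. Next I lower the tool.

Emit:
drive_tool(
  commands=[
    [[0.08,0,0,0],[0.08,0,0,0],[0.08,0,0,0],[0.08,0,0,0],[0.08,0,0,0],[0,0,0,0]],
  ],
)

```text
time: 3.85
tool_pos: [0.5025, -0.0837, 0.1019]
ee_rot: [-1.975, 1.563, 2.895]
wrist_force: [0.1, -0.3, 0.4]
width: 0.0006
```

```bash
sed -i 's/o\["time"\].round(2)/round(float(o["time"]),2)/; s/o\["width"\].round(3)/round(float(o["width"]),4)/' st.py
cat > sh.py <<'E'
import sys
from h import *; from bench import imaging
for n in("scene","top"):
    s=imaging.snapshot(n);cv2.imwrite(f"pics/{n}{sys.argv[1]}.png",s["pixels"][:,:,::-1]);pickle.dump(s,open(n+".pkl","wb"))
a=cv2.imread(f"pics/scene{sys.argv[1]}.png")[190:420,220:440];b=cv2.imread(f"pics/top{sys.argv[1]}.png")[215:325,215:445]
cv2.imwrite(f"pics/z{sys.argv[1]}.png",np.hstack([cv2.resize(a,(400,418)),cv2.resize(b,(400,191)) if 0 else cv2.copyMakeBorder(cv2.resize(b,(400,191)),0,227,0,0,0)]))
E
python3 st.py; python3 sh.py 2
```

```text
t 3.85 p [ 0.5025 -0.0837  0.1019] x [-0.007  0.002 -1.   ] phi 9.0 w 0.0006 F [ 0.1 -0.3  0.4]
r in tool y,z mm -47.2 29.9 q [-0.28  0.05  1.62 -0.    1.48 -0.43]
```

View pics/z2.png

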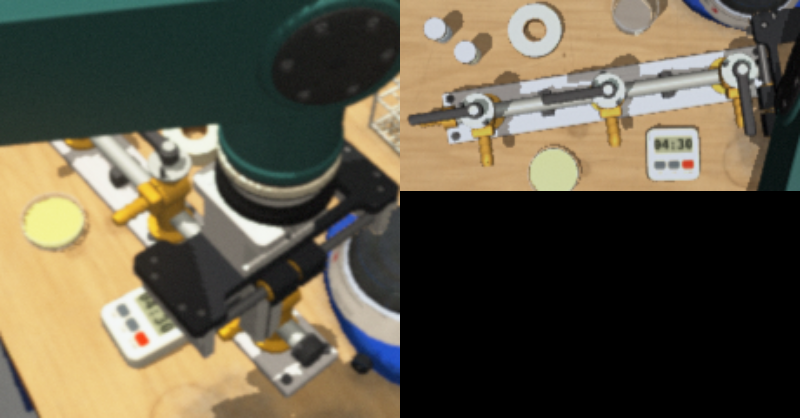

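Clear of the bar, with the tip at z 0.102 beside it. Next I close up to the bar and swing through the first half of the arc.

Emit:
drive_tool(
  commands=[
    [[0,0,-0.03,0],[0,0,-0.03,0],[0,-0.005,-0.02,0.0167],[0,-0.005,-0.02,0.0167],[0,-0.005,-0.02,0.0167],[0,-0.005,-0.02,0.0167],[0,-0.005,-0.02,0.0167],[0,-0.005,-0.02,0.0167],[0,-0.005,-0.02,0.0167],[0,-0.005,-0.02,0.0167],[0,0,0,0]],
  ],
)

```text
time: 5.05
tool_pos: [0.5018, -0.0299, 0.1068]
ee_rot: [1.357, 1.567, -0.893]
wrist_force: [-0.7, -3.4, 1.8]
width: 0.0006
```

```bash
python3 st.py; python3 sh.py 3
```

```text
t 5.05 p [ 0.5018 -0.0299  0.1068] x [ 0.002 -0.003 -1.   ] phi -38.9 w 0.0006 F [-0.7 -3.4  1.8]
r in tool y,z mm -43.8 13.6 q [-0.17  0.02  1.64 -0.    1.48  0.51]
```

View pics/z3.png

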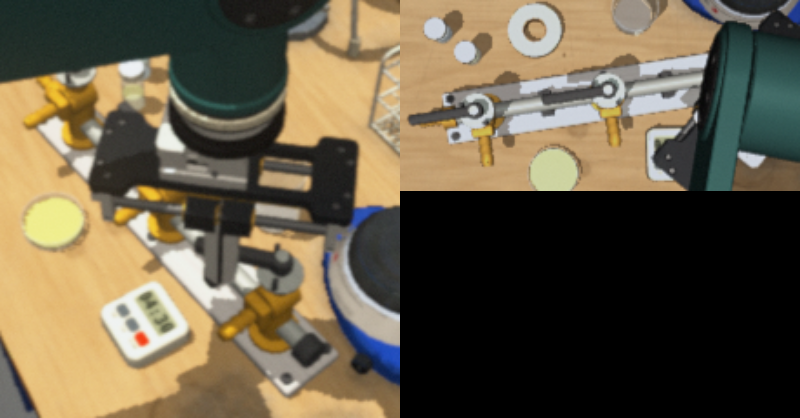

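The fingers push the lever and it moves: near (240,250) it is about half shut, at a steady 3.5 N. Next comes most of the remaining 41°.

Emit:
drive_tool(
  commands=[
    [[0.004,-0.005,-0.02,0.0167],[0.004,-0.005,-0.02,0.0167],[0.004,-0.005,-0.02,0.0167],[0.004,-0.005,-0.02,0.0167],[0,-0.005,-0.02,0.0167],[0,-0.004,-0.015,0.0125],[0,0,0,0]],
  ],
)

```text
time: 5.85
tool_pos: [0.5192, -0.0064, 0.1017]
ee_rot: [-0.459, 1.57, 2.972]
wrist_force: [-1.9, -2.3, 0.9]
width: 0.0006
```

```bash
python3 st.py
```

```text
t 5.85 p [ 0.5192 -0.0064  0.1017] x [-0.001  0.    -1.   ] phi -73.4 w 0.0006 F [-1.9 -2.3  0.9]
r in tool y,z mm -45.9 12.6 q [-0.12  0.06  1.6   0.    1.48  1.16]
```

Emit:
drive_tool(
  commands=[
    [[0,-0.003,-0.01,0.009],[0,-0.003,-0.01,0.009],[0,0,0,0]],
  ],
)

```text
time: 6.15
tool_pos: [0.5217, -0.0045, 0.1016]
ee_rot: [0.037, 1.565, -2.928]
wrist_force: [-6.8, -3.3, 5.4]
width: 0.0002
```

Emit:
drive_tool(
  commands=[
    [[0,0,-0.004,0],[0,0,0,0]],
  ],
)

```text
time: 6.35
tool_pos: [0.5217, -0.0045, 0.1016]
ee_rot: [0.001, 1.563, -2.963]
wrist_force: [-9.8, -3.4, 6.2]
width: 0.0005
```

```bash
python3 st.py; python3 sh.py 4
```

```text
t 6.35 p [ 0.5217 -0.0045  0.1016] x [-0.008 -0.001 -1.   ] phi -79.8 w 0.0005 F [-9.8 -3.4  6.2]
r in tool y,z mm -45.6 14.9 q [-0.12  0.07  1.59 -0.    1.48  1.28]
```

View pics/z4.png

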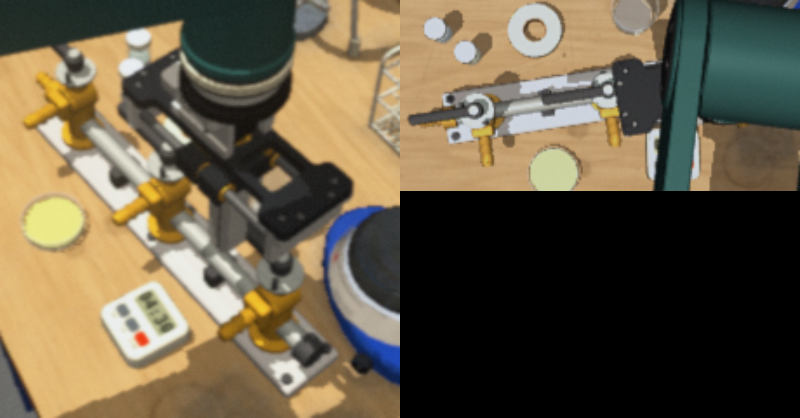

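The force climbs while the tip no longer moves, which suggests the stop. I'll press a little more to confirm.

Emit:
drive_tool(
  commands=[
    [[0,0,-0.004,0],[0,0,-0.004,0],[0,0,-0.004,0],[0,0,0,0]],
  ],
)

```text
time: 6.85
tool_pos: [0.5218, -0.0045, 0.1016]
ee_rot: [-0.012, 1.556, -2.977]
wrist_force: [-17.5, -5.3, 11.0]
width: 0.0005
```

```bash
python3 st.py
```

```text
t 6.85 p [ 0.5218 -0.0045  0.1016] x [-0.014 -0.002 -1.   ] phi -79.8 w 0.0005 F [-17.5  -5.3  11. ]
r in tool y,z mm -45.6 14.8 q [-0.11  0.08  1.59 -0.    1.49  1.28]
```

Firm stop at 18 N with no movement. Next I back off, raise the tool and clear the view.

Emit:
drive_tool(
  commands=[
    [[0,0,0.03,0],[0,0,0.05,0],[0,0,0.06,0],[0,0,0,0],[-0.1,0,0,0],[-0.1,0,0,0],[-0.1,0,0,0],[-0.1,0,0,0],[0,0.1,0.02,0],[0,0.1,0.02,0],[0,0.1,0.02,0],[0,0.1,0.02,0],[0,0.1,0.02,0],[0,0.1,0.02,0],[0,0.1,0.02,0],[0,0.1,0.02,0],[0,0.1,0.02,0],[0,0.1,0.02,0],[0,0.1,0.02,0],[0,0,0,0]],
  ],
)

```text
time: 8.85
tool_pos: [0.4874, -0.2922, 0.2008]
ee_rot: [2.107, 1.57, -0.862]
wrist_force: [0.7, -0.2, 0.6]
width: 0.0006
```

```bash
python3 st.py; python3 sh.py 5; python3 - <<'E'
from h import *
s=pickle.load(open("top.pkl","rb"));P=pts(s);px=s["pixels"].astype(int)
m=((P[...,2]>.105)&(P[...,2]<.14)&(px.max(2)<110)&(px.max(2)-px.min(2)<30)&(P[...,0]>.42)&(P[...,0]<.62)&(abs(P[...,1])<.45)).astype(np.uint8)
k,l,st,c=cv2.connectedComponentsWithStats(m)
for i in range(1,k):
    if st[i,4]<60: continue
    v,u=np.nonzero(l==i);Q=onz(s,np.c_[u,v],.123)[:,:2]
    mu=Q.mean(0);w=np.linalg.svd(Q-mu,full_matrices=False)[2][0];w*=np.sign(w[1]);t=(Q-mu)@w
    print(st[i],"ends",(mu+w*t.min()).round(4),(mu+w*t.max()).round(4),"ang",np.degrees(np.arctan2(w[1],w[0])).round(2))
E
```

```text
t 8.85 p [ 0.4874 -0.2922  0.2008] x [ 0. -0. -1.] phi -80.1 w 0.0006 F [ 0.7 -0.2  0.6]
r in tool y,z mm 232.0 98.3 q [-0.64  0.13  1.33 -0.    1.68  0.76]
[373 250  44  14 257] ends [ 0.5453 -0.0564] [0.5316 0.0205] ang 100.08
[297 261  43  15 256] ends [0.5225 0.0815] [0.5085 0.1568] ang 100.51
[220 274  44  13 242] ends [0.4994 0.2177] [0.4857 0.2942] ang 100.11
```

View pics/z5.png

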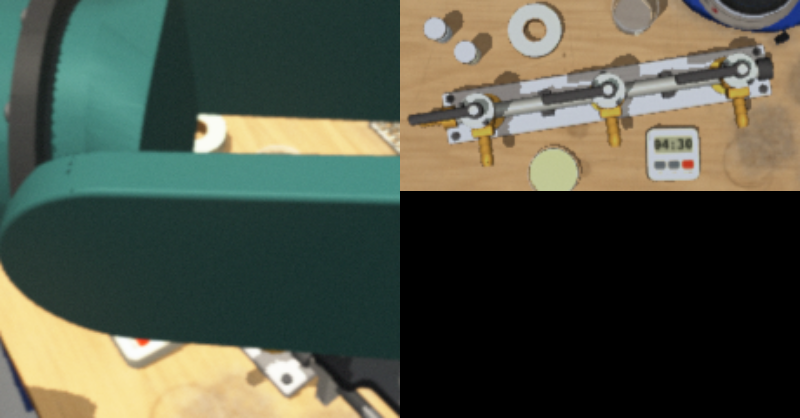

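The top view shows all three levers in line along the rail, at 100.1°, 100.5° and 100.1°. The arm is clear of everything, so I'm handing the job in.

```bash
python3 -c "
from bench import robot
print(robot.close_job())"
```

```text
the job is handed in; nothing more can be done
None
```

The open cock was the right-hand one as the robot sees it, and it is now shut against its stop. I pushed its lever clockwise with the shut fingers until the tip stopped moving while the force rose to about 18 N in the horizontal plane. Then I backed off, raised the tool and moved it clear.

- **Shut position:** the last top view puts the turned lever at 100.1°. The other two are at 100.5° and 100.1°, and their tips stayed within 0.1 mm of where they started.
- **Clear of everything:** the wrist force was back to about zero. The arm finished at about 9 s, well inside the 29 s limit.
- **Not confirmed:** the scene camera was blocked by the arm in the last check, so the final angles rest on the top view alone. No other check failed or disagreed.

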